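# Make up two plaster-casting kits

## Robot

A 6-joint arm with a two-finger parallel gripper is mounted at the origin on the work surface. World frame = base frame: x ahead of the robot, y to its left, z up, the work surface at z = 0. Lengths are in m, angles in rad, forces in N, time in s.
With the tool pointing down it reaches from about 0.25 to 0.725 m from the base axis. Payload 4 kg.
Tool frame: the origin (TCP) lies midway between the tips of the shut fingers; the grasp point (between the pads) lies 19 mm behind it; y points along the fingers, x is the direction in which the jaws open and shut, and the axes are right-handed (so a half turn about y gives the same grasp; the last joint's range is limited). The gripper opens to 85 mm and grips with 20 to 120 N. Pads are 22 mm wide; open, the fingers measure 114 mm over their backs; the gripper's body (76 mm by 85 mm) begins 54 mm behind the grasp point. The pads swing forward as they close: fully open they stand 13 mm farther back than shut.
Start: joints at [1.129, 0.241, 0.005, 1.335, 0, 1.571], TCP at [0.214, 0.452, 0.231] pointing down, gripper open.
Joint ranges: [-2.72, 2.72], [-1.05, 1.87], [-1.09, 1.28], [-1.99, 2.15], [-1.42, 1.44], [-3.14, 3.14]. Speed limits (rad/s): [2.79, 2.79, 3.14, 3.14, 3.14, 3.14].

## Interface

Orientations are given as a unit quaternion [x, y, z, w].
In Python, from workcell import bot gives the robot as it stands. The module is installed in compiled form; this text tells all that it offers.
- The arm moves only by the shell command python3 -m inch 'ROWS'. ROWS is text: rows parted by semicolons, each of 7 numbers parted by spaces: the turn, a rotation vector about the tool's x, y, z in degrees, then the shift along the tool's x, y, z in mm, then the closure, from 0 (fully open) to 1 (shut). In form: ax ay az dx dy dz fingers; .... A call has 1 to 12 rows; each row shifts and turns the commanded pose from where the row before left it, along the tool's axes as they then stand; what a row does not reach is not made up. A row lasts 1/8 s, in which the tool goes at most 62.5 mm and 10.7 degrees, less where a joint would pass 70% of its speed; a pose out of reach is approached as far as the arm can. A call with a gripper value outside its range is refused whole. The fingers move at their own pace and stop on an object; the grip force is fixed at half the most. Time passes only in rows, so rows that do not move let the fingers close. It gives the time, the measured TCP pose, the force and the opening at its end, in the units of the state.
- bot.get_obs(): the state, without advancing time (a new reading comes with each control period).
- bot.camera(name): name is "scene" or "top" or "wrist"; returns a dict with "color" (480x640x3 uint8, blue, green, red), "fx", "fy", "cx", "cy" (pixels), "k1" (the pictures are not rectified: a ray, as slopes to the right and down, at radius r is drawn at 1 + k1 r^2 times it, then the intrinsics apply), "extrinsics" (4x4, takes a point from world to camera coordinates). Camera axes: x right, y up, looking along -z (the intrinsics and any distortion apply to the point x, -y, -z); pixel columns grow to the right and rows downward; lengths in m; the calibration is good to about 2 mm. A picture is of the moment at which its call begins. There is no depth.
- bot.job_done(): hands the job in, once; it reports no verdict.
Trained networks look in the newest picture that a camera, given by its name, has taken for a name from the list of things; names that differ only in an ending like _2 or _b are one class to them, and where a whole thing is asked for, a point or a joint stands for the part that bears it (a point fixed in the world has none). Each returns a list of dicts, best first, with "conf" (0 to 1); they miss things now and then, are a little off and sometimes report something else, mostly with a low value. They report only what shows in the picture. A call takes as long as a camera call. They do not tell look-alikes from the thing itself.
- bot.look_for(name, camera): "extent" ([left, top, right, bottom] in pixels, round what is visible of it).
- bot.cut_out(name, camera): "region" (480x640 bool, what is visible of it) and "extent" ([left, top, right, bottom] in pixels, round what is visible of it).
- bot.spot_point(name, camera): "point" ([column, row] in pixels: a listed point, or the origin of a listed thing).
The state is a dict: "clock": time; "joint_pos": joint angles; "joint_vel": joint speeds; "tau": joint torques, N m; "eef_pos": TCP position; "tool_rot": TCP orientation; "ft_force": force on the tool from outside, world axes, zero at the start; "ft_torque": the same for the moment, N m; "grip_width": finger opening in m.
Only numpy, scipy, OpenCV 4.12 (cv2) and the standard library are available. Lean on these libraries where they do the work, as an engineer would, in place of code of your own. Each camera call takes 0.05 s, during which the arm holds its last target.

## Task

Make up the two casting kits from the stock on the bench. In the blue tray stand the yellow cup in the cork-floored cell, the red jar in the white cell and the plaster block in the black cell; in the cardboard tray stand the blue jar in the white cell and the green bottle in the black cell. Set everything down gently, upright and flat on its cell floor, without knocking anything over, and leave the small grey jar and the wooden post where they are.

Things in the scene. Friction and masses are not known exactly. Their poses are not given: they have to be found in the camera images.
- blue_tray: Shallow blue plastic kit tray with three cells in a row, 82 x 238 x 14 mm (x, y, z). The row of cells runs along the tray's y axis; each cell is 74 x 74 mm inside, pitch 78 mm, walls and dividers 4 mm thick, rims 14 mm above the bench, cell floors 5 mm above the bench. Fixed to the bench. Origin: centre of the underside; z up. Cell centres: black rubber floor at y = -78 mm, white floor at y = 0, brown cork floor at y = +78 mm (all at x = 0).
- card_tray: Shallow brown cardboard kit tray with two cells in a row, 82 x 160 x 14 mm. The row of cells runs along the tray's y axis; each cell is 74 x 74 mm inside, pitch 78 mm, walls and dividers 4 mm thick, rims 14 mm above the bench, cell floors 5 mm above the bench. Fixed to the bench. Origin: centre of the underside; z up. Cell centres: black rubber floor at y = -39 mm, white floor at y = +39 mm (both at x = 0).
- cup: Empty yellow plastic mixing cup, open at the top, 56 mm across the rim, a little narrower below, 70 mm tall, wall 3 mm, about 60 g. Starts upright on the bench. Origin: centre of its underside; z up.
- red_jar: Red pigment jar with a red lid and paper label, round, 50 mm diameter, 62 mm tall, about 160 g. Starts upright on the bench. Origin: centre of its underside; z up.
- blue_jar: Blue pigment jar with a blue lid and paper label, round, 50 mm diameter, 62 mm tall, about 160 g. Starts upright on the bench. Origin: centre of its underside; z up.
- bottle: Small green bottle of release agent with a narrower white cap and paper label, round, 52 mm diameter at the body, 82 mm tall in all, about 160 g. Grip it by its body, 25 to 40 mm above its foot; it narrows towards the top. Starts upright on the bench. Origin: centre of its underside; z up.
- block: White plaster block with a brass-coloured round relief on top, 48 x 48 mm square, 54 mm tall (59 mm with the relief), about 150 g. Starts standing on the bench; x and y axes are square to its sides. Origin: centre of its underside; z up.
- spare_jar: Small grey jar with a white lid, 40 mm diameter, 50 mm tall, loose; belongs to no kit and is to be left standing where it is. Origin: centre of its underside; z up.
- wood_post: Small brown wooden post, 30 x 30 mm, 45 mm tall, loose; belongs to no kit and is to be left standing where it is. Origin: centre of its underside; z up.
Things that resemble listed ones, but are neither listed nor needed, are in the scene too. Of the things that look like the red_jar, take the one that is farthest to the robot's right at the start.

How it is judged:
By the outcome, as a careful person would: the job done as asked, in the order asked, and still so for the second after the job is handed in, with the robot touching nothing.
It also fails if it takes over 128 s, if anything falls off the work surface, if the arm or the gripper's body presses on something with over 40 N, if the wrist force passes 120 N, or if a joint passes its speed limit or range.

## Working session

There is one attempt and no reset: what is moved stays moved. The work goes in short steps, Python scripts to look and compute and a shell command to move; the robot and the scene stay as the last step left them, time stands still between calls to the robot, and variables do not carry over. Pictures are saved under pics/ and viewed, and the job is handed in when it is done.

```bash
mkdir -p pics; python3 - <<'E'
from workcell import bot
import cv2
o=bot.get_obs()
for k,v in o.items(): print(k,v)
for n in ("scene","top"):
    c=bot.camera(n); cv2.imwrite(f"pics/{n}0.png",c["color"])
    print(n,c["fx"],c["fy"],c["cx"],c["cy"],c["k1"],c["extrinsics"])
E
```

```text
clock 0.0
joint_pos [1.12900787e+00 2.41387169e-01 3.69233145e-03 1.33516779e+00
 1.48901065e-05 1.57083605e+00]
joint_vel [-0.00165296  0.00091996 -0.00011475 -0.00047954  0.00047747  0.00038587]
tau [ 3.12196644e-04 -3.72313356e+01  2.52409816e+01  1.66515360e-02
 -1.27052272e-04 -6.85621586e-06]
eef_pos [0.21350297 0.45142236 0.23041365]
tool_rot [ 0.59779566  0.37766776 -0.37890779 -0.59702285]
ft_force [ 0.53026692 -0.74769198 -0.21088522]
ft_torque [0.01519991 0.05255308 0.02512699]
grip_width 0.08537143886391482
scene 608.7298320042352 608.7298320042352 322.743566356297 241.60379339451222 -0.0942111877793727 [[ 0.49251316  0.87026882 -0.00793544 -0.2596079 ]
 [-0.74547525  0.42655859  0.51216641  0.3048626 ]
 [ 0.44910738 -0.24633302  0.85884958 -1.4469991 ]
 [ 0.          0.          0.          1.        ]]
top 589.8413797647873 589.8413797647873 321.43381648795963 242.35436314208354 0.05963782982555104 [[ 0.01193455 -0.99985035  0.0125235   0.01598458]
 [ 0.98396872  0.01397191  0.17779298 -0.46673464]
 [-0.17794136  0.01020086  0.98398822 -1.3203004 ]
 [ 0.          0.          0.          1.        ]]
```

View pics/top0.png

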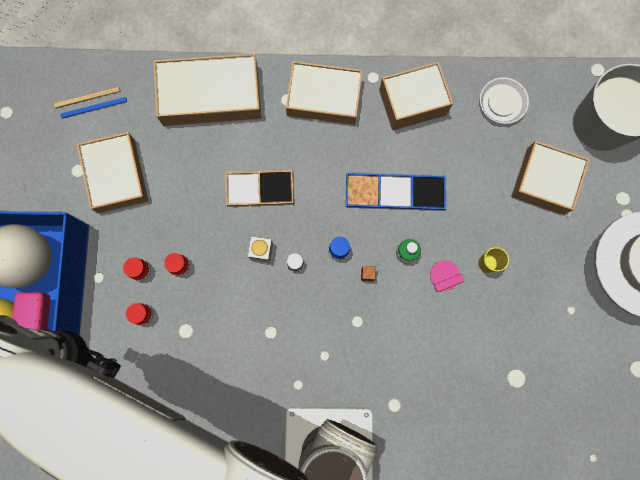

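View pics/scene0.png

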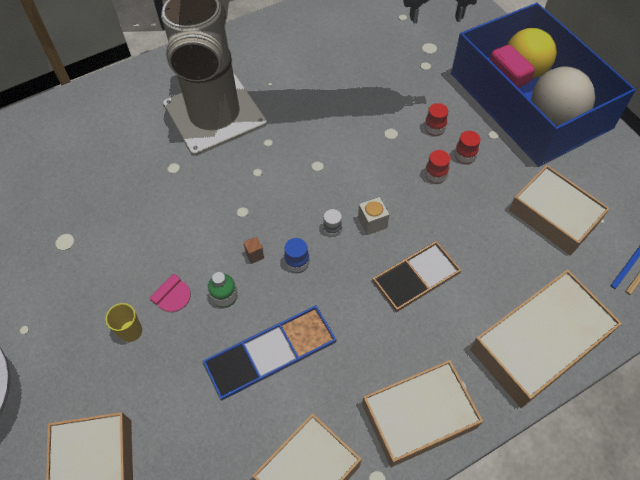

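```bash
cat > h.py <<'E'
from workcell import bot
import numpy as np, cv2
from scipy.optimize import least_squares
from scipy.spatial.transform import Rotation as R
def cam(n,save=None):
    c=bot.camera(n)
    if save: cv2.imwrite(f"pics/{save}.png",c["color"])
    return c
def proj(c,P):
    P=np.atleast_2d(P); E=c["extrinsics"]; q=P@E[:3,:3].T+E[:3,3]
    u=q[:,0]/-q[:,2]; v=-q[:,1]/-q[:,2]; s=1+c["k1"]*(u*u+v*v)
    return np.c_[c["cx"]+c["fx"]*u*s, c["cy"]+c["fy"]*v*s]
def unproj(c,px,z):
    K=np.array([[c["fx"],0,c["cx"]],[0,c["fy"],c["cy"]],[0,0,1.]])
    p=cv2.undistortPoints(np.array(px,float).reshape(-1,1,2),K,np.array([c["k1"],0,0,0,0.])).reshape(-1,2)
    E=c["extrinsics"]; d=np.c_[p[:,0],-p[:,1],-np.ones(len(p))]@E[:3,:3]
    o=-E[:3,:3].T@E[:3,3]
    return (o+d*((z-o[2])/d[:,2])[:,None])[:,:2]
def cyl(r,h,prof=None):
    a=np.linspace(0,2*np.pi,40,endpoint=False); out=[]
    for rr,z in (prof or [(r,0),(r,h)]): out.append(np.c_[rr*np.cos(a),rr*np.sin(a),0*a+z])
    return np.vstack(out)
def box(a,b,h): return np.array([[x*a/2,y*b/2,z] for x in(-1,1) for y in(-1,1) for z in(0,h)])
M=dict(cup=cyl(0,0,[(.025,0),(.028,.07)]),red_jar=cyl(.025,.062),blue_jar=cyl(.025,.062),
 bottle=cyl(0,0,[(.026,0),(.026,.05),(.013,.082)]),block=box(.048,.048,.054),spare_jar=cyl(.02,.05),wood_post=box(.03,.03,.045))
def cen(c,m,x,y,yaw=0,z=0):
    P=m@R.from_euler('z',yaw).as_matrix().T+[x,y,z]
    h=cv2.convexHull(proj(c,P).astype(np.float32)); mm=cv2.moments(h)
    return np.array([mm['m10'],mm['m01']])/mm['m00']
def fit(c,name,region):
    ys,xs=np.nonzero(region); t=np.array([xs.mean(),ys.mean()]); x0=unproj(c,t,.03)[0]
    s=least_squares(lambda p:cen(c,M[name],*p)-t,x0,diff_step=1e-3,x_scale=.1)
    return s.x
def tool():
    o=bot.get_obs(); Rm=R.from_quat(o["tool_rot"]).as_matrix()
    return o,Rm,np.degrees(np.arctan2(Rm[1,0],Rm[0,0]))
E
python3 - <<'E'
from h import *
for n in ("top","scene"):
    c=cam(n)
    for k in list(M)+["blue_tray","card_tray"]:
        for d in bot.cut_out(k,n):
            if d["conf"]<.3: continue
            if k in M: print(n,k,round(d["conf"],2),np.round(d["extent"]),np.round(fit(c,k,d["region"]),4))
            else:
                cs,_=cv2.findContours(d["region"].astype(np.uint8),cv2.RETR_EXTERNAL,cv2.CHAIN_APPROX_NONE)
                q=max(cs,key=cv2.contourArea).reshape(-1,2)
                w=unproj(c,q,.012); r=cv2.minAreaRect((w*1000).astype(np.float32)); print(n,k,round(d["conf"],2),np.round(r[0],1),np.round(r[1],1),r[2])
o,Rm,th=tool(); print(o["eef_pos"],th,Rm.round(3))
E
```

```text
top cup 0.77 [480. 248. 509. 271.] [ 0.4285 -0.3719]
top red_jar 0.95 [165. 254. 191. 276.] [0.4125 0.352 ]
top red_jar 0.79 [127. 255. 154. 279.] [0.4009 0.4412]
top red_jar 0.59 [129. 301. 155. 322.] [0.2993 0.4284]
top red_jar 0.46 [326. 235. 350. 258.] [ 0.4528 -0.0185]
top blue_jar 0.88 [326. 234. 351. 262.] [ 0.4536 -0.0192]
top bottle 0.6 [397. 238. 419. 263.] [ 0.4515 -0.1799]
top block 0.73 [246. 237. 273. 262.] [0.4498 0.1639]
top spare_jar 0.8 [287. 255. 304. 271.] [0.4198 0.0821]
top spare_jar 0.69 [345. 172. 446. 207.] [ 0.5945 -0.15  ]
top wood_post 0.61 [346. 172. 447. 210.] [ 0.5952 -0.1519]
top wood_post 0.48 [361. 266. 374. 281.] [ 0.3986 -0.0875]
top blue_tray 0.85 [ 599.1 -153.5] [238.8  88.3] 88.09579467773438
top card_tray 0.9 [603.4 171.2] [ 87.3 161.7] 3.078817367553711
scene cup 0.96 [107. 302. 143. 340.] [ 0.4269 -0.3709]
scene red_jar 0.68 [454. 129. 481. 166.] [0.4008 0.442 ]
scene red_jar 0.67 [426. 149. 448. 184.] [0.4132 0.3517]
scene red_jar 0.62 [423. 105. 447. 137.] [0.2968 0.4307]
scene blue_jar 0.88 [286. 237. 308. 273.] [ 0.4557 -0.0211]
scene bottle 0.72 [210. 274. 237. 308.] [ 0.4509 -0.181 ]
scene block 0.72 [357. 197. 389. 234.] [0.4488 0.1638]
scene spare_jar 0.83 [326. 209. 343. 236.] [0.4208 0.0821]
scene wood_post 0.78 [240. 238. 262. 266.] [ 0.3971 -0.0887]
scene blue_tray 0.93 [ 600.8 -154.7] [238.1  88.4] 88.82530975341797
scene card_tray 0.81 [604.1 171.1] [ 88.8 166.7] 2.1475577354431152
[0.21379977 0.45201843 0.23131709] 64.68776596966637 [[ 0.428  0.    -0.904]
 [ 0.904  0.     0.428]
 [ 0.    -1.    -0.   ]]
```

```bash
python3 - <<'E'
from h import *
out=[]
C={}
for n in ("top","scene"):
    c=cam(n); C[n]=c
    for k,L in (("blue_tray",.238),("card_tray",.160)):
        d=bot.cut_out(k,n)[0]; reg=d["region"].astype(np.uint8)
        m=box(.082,L,.014)
        def hull(p):
            P=m@R.from_euler('z',p[2]).as_matrix().T+[p[0],p[1],0]
            return cv2.convexHull(proj(c,P).astype(np.float32))
        def mo(mm): return np.array([mm['m10']/mm['m00'],mm['m01']/mm['m00'],.2*mm['mu11']/mm['m00'],.2*(mm['mu20']-mm['mu02'])/mm['m00']])
        t=mo(cv2.moments(reg,True))
        x0=np.r_[(.6,-.154) if k[0]=='b' else (.604,.171),0]
        s=least_squares(lambda p:mo(cv2.moments(hull(p)))-t,x0,diff_step=1e-3,x_scale=[.1,.1,.1])
        print(n,k,s.x[:2].round(4),np.degrees(s.x[2]).round(2),cv2.contourArea(hull(s.x)),reg.sum(),s.cost.round(2))
img=C["top"]["color"].copy()
for (x,y,yaw,L) in ((.600,-.154,-1.6,.238),(.6035,.171,2.6,.160)):
    P=np.array([[-.041,-L/2],[.041,-L/2],[.041,L/2],[-.041,L/2]])
    P=P@R.from_euler('z',yaw,degrees=True).as_matrix()[:2,:2].T+[x,y]
    q=proj(C["top"],np.c_[P,[.014]*4])
    cv2.polylines(img,[np.int32(q*16)],True,(0,255,0),1,cv2.LINE_AA,4)
a=cv2.resize(img[160:280,215:295],None,fx=5,fy=5,interpolation=2)
b=cv2.resize(img[160:220,335:455],None,fx=6.6,fy=6.6,interpolation=2)
cv2.imwrite("pics/za.png",a);cv2.imwrite("pics/zb.png",b)
E
```

```text
top blue_tray [ 0.6004 -0.1532] -1.12 3448.6397174587473 3501 0.32
top card_tray [0.6033 0.1725] 3.0 2330.1442602179013 2307 0.08
scene blue_tray [ 0.6001 -0.1551] -1.2 5637.824694830459 5669 0.48
scene card_tray [0.603  0.1729] 0.0 3193.210838844534 3178 16.68
```

View pics/za.png

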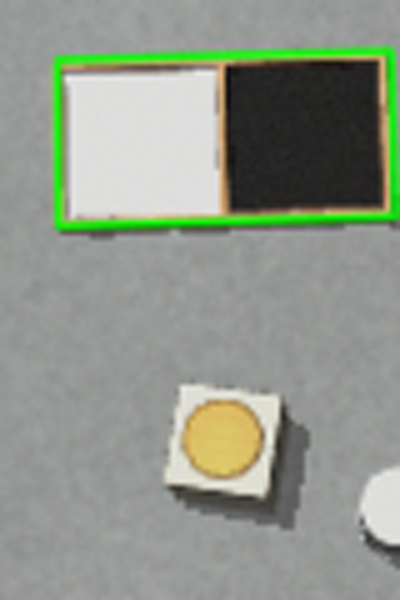

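View pics/zb.png

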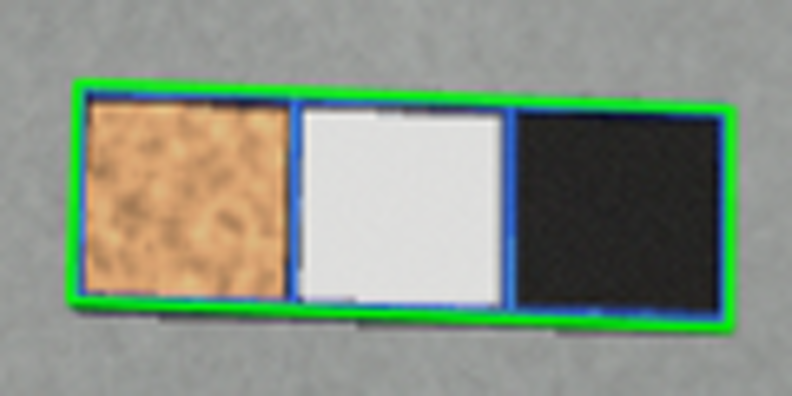

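```bash
python3 -m inch '0 10.6 0 0 0 0 0;0 10.6 0 0 0 0 0;0 10.6 0 0 0 0 0;0 10.6 0 0 0 0 0;0 10.6 0 0 0 0 0;0 10.6 0 0 0 0 0;0 1.1 0 0 0 0 0;0 0 0 40 0 -40 0;0 0 0 40 0 -40 0'
```

```text
clock: 2.52
eef_pos: [0.2942, 0.3715, 0.2313]
tool_rot: [-0.707, -0.002, 0.002, 0.707]
ft_force: [0.6, 0.1, -0.5]
grip_width: 0.0851
```

```bash
cat > go.py <<'E'
import sys
from h import *
o,Rm,th=tool(); t=np.array(list(map(float,sys.argv[1:4])))
print("t",o["clock"],"pos",o["eef_pos"].round(4),"th",round(th,2),"tilt",np.degrees(np.arccos(-Rm[2,1])).round(2),"w",round(o["grip_width"],4),"F",o["ft_force"].round(1))
print("need tool mm",(Rm.T@(t-o["eef_pos"])*1000).round(1))
E
python3 go.py .4277 -.3714 .18
```

```text
t 2.525 pos [0.2942 0.3715 0.2313] th 0.3 tilt 0.02 w 0.0851 F [ 0.6  0.1 -0.5]
need tool mm [ 129.6   51.2 -743.6]
```

```bash
python3 -m inch '0 0 0 11 4 -60 0;0 0 0 11 4 -60 0;0 0 0 11 4 -60 0;0 0 0 11 4 -60 0;0 0 0 11 4 -60 0;0 0 0 11 4 -60 0;0 0 0 11 4 -60 0;0 0 0 11 4 -60 0;0 0 0 11 4 -60 0;0 0 0 11 4 -60 0;0 0 0 11 4 -60 0;0 0 0 8.6 7 -83 0' ; python3 go.py .4277 -.3714 .18
```

```text
clock: 4.03
eef_pos: [0.4214, -0.3522, 0.1821]
tool_rot: [0.707, 0.001, -0.001, -0.707]
ft_force: [0.9, 0.0, -0.1]
grip_width: 0.0854
t 4.025 pos [ 0.4214 -0.3522  0.1821] th 0.16 tilt 0.06 w 0.0854 F [ 0.9  0.  -0.1]
need tool mm [  6.2   2.1 -19.2]
```

Now align, look with the wrist camera, then descend.

```bash
python3 -m inch '0 0 0 6.2 0 -19.2 0;0 0 0 0 0 0 0' ; python3 - <<'E'
from h import *
c=cam("wrist","w1"); print(c["extrinsics"].round(3).tolist(),c["k1"])
d=bot.cut_out("cup","wrist")
for e in d[:2]: print(e["conf"],e["extent"],fit(c,"cup",e["region"]))
print(proj(c,[[.4277,-.3714,.07],[.4277,-.3714,0]]))
E
python3 go.py .4277 -.3714 .025
```

```text
clock: 4.28
eef_pos: [0.4271, -0.3707, 0.1813]
tool_rot: [-0.707, 0.0, -0.0, 0.707]
ft_force: [0.5, -0.6, -0.2]
grip_width: 0.0853
[[1.0, -0.001, -0.0, -0.427], [0.001, 0.945, -0.327, 0.375], [0.0, 0.327, 0.945, -0.212], [0.0, 0.0, 0.0, 1.0]] -0.016017948378394393
0.9 [290.7, 196.0, 357.9, 269.1] [ 0.43015113 -0.37145347]
[[318.0713907  240.35237623]
 [317.86853024 217.80370822]]
t 4.375 pos [ 0.4269 -0.3686  0.1818] th 0.06 tilt 0.07 w 0.0856 F [-1.   1.3 -0.5]
need tool mm [  0.9 156.8  -2.9]
```

View pics/w1.png

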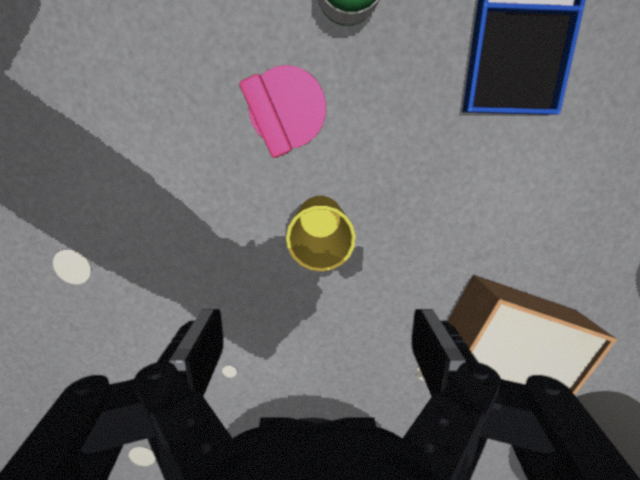

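The wrist view shows the yellow cup at about (321,238), centred between the jaws, with the pink object well clear at (285,108).

```bash
python3 -m inch '0 0 0 1.2 40 -1 0;0 0 0 0 40 0 0;0 0 0 0 40 0 0;0 0 0 0 25 0 0;0 0 0 0 11 0 0;0 0 0 0 0 0 0.3;0 0 0 0 0 0 0.5;0 0 0 0 0 0 0.6;0 0 0 0 0 0 0.7;0 0 0 0 0 0 0.7;0 0 0 0 0 0 0.7' ; python3 go.py .4277 -.3714 .025
```

```text
clock: 5.75
eef_pos: [0.4297, -0.3712, 0.028]
tool_rot: [0.708, 0.001, 0.001, -0.706]
ft_force: [0.2, 1.1, 6.3]
grip_width: 0.0541
t 5.75 pos [ 0.4297 -0.3712  0.028 ] th -0.01 tilt 0.22 w 0.0541 F [0.2 1.1 6.3]
need tool mm [-2.   3.  -0.2]
```

```bash
python3 -m inch '0 0 0 0 -8 0 0.75;0 0 0 0 -25 0 0.75;0 0 0 0 -40 0 0.75;0 0 0 0 -40 0 0.75;0 0 0 0 0 0 0.75' ; python3 go.py .602 -.076 .12; python3 -c "
from h import *
cam('wrist','w2')"
```

```text
clock: 6.38
eef_pos: [0.4304, -0.3721, 0.1433]
tool_rot: [0.709, 0.002, 0.002, -0.705]
ft_force: [-0.5, -0.2, -1.1]
grip_width: 0.0541
t 6.375 pos [ 0.4304 -0.3721  0.1433] th -0.02 tilt 0.46 w 0.0541 F [-0.5 -0.2 -1.1]
need tool mm [171.4  22.8 296.2]
```

View pics/w2.png

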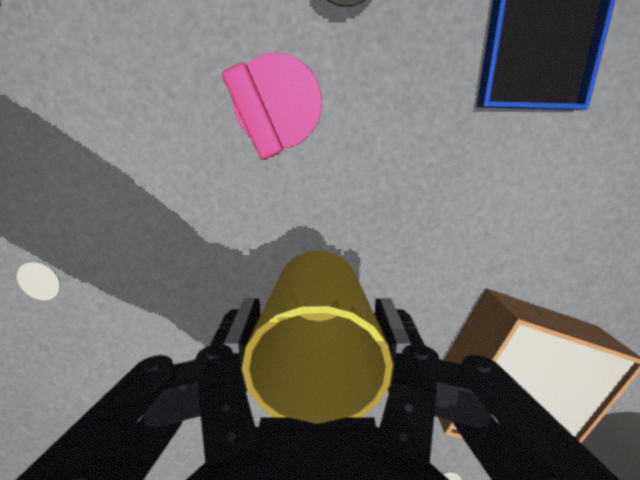

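```bash
python3 -m inch '0 0 0 30 0 50 0.75;0 0 0 30 0 50 0.75;0 0 0 30 0 50 0.75;0 0 0 30 0 50 0.75;0 0 0 30 10 50 0.75;0 0 0 21.4 10 46 0.75;0 0 0 0 0 0 0.75;0 0 0 0 0 0 0.75' ; python3 go.py .602 -.076 .04
```

```text
clock: 7.42
eef_pos: [0.5987, -0.0742, 0.1176]
tool_rot: [0.707, -0.001, -0.001, -0.707]
ft_force: [0.1, -0.5, -0.6]
grip_width: 0.0538
t 7.425 pos [ 0.5987 -0.0742  0.1176] th 0.01 tilt 0.19 w 0.0538 F [ 0.1 -0.5 -0.6]
need tool mm [ 3.6 77.5 -1.8]
```

```bash
python3 -m inch '0 0 0 3 30 -2 0.75;0 0 0 0 30 0 0.75;0 0 0 0 15 0 0.75;0 0 0 0 0 0 0.75;0 0 0 0 0 0 0.75' ; python3 go.py .602 -.076 .034;  python3 - <<'E'
from h import *
for n in("top","scene"):
    c=cam(n,n+"1")
    d=bot.cut_out("cup",n)
    for e in d[:1]: print(e["conf"],e["extent"])
E
```

```text
clock: 8.05
eef_pos: [0.6037, -0.0769, 0.0453]
tool_rot: [0.707, 0.0, 0.001, -0.707]
ft_force: [-0.1, -0.1, -0.3]
grip_width: 0.0535
t 8.05 pos [ 0.6037 -0.0769  0.0453] th -0.06 tilt 0.11 w 0.0535 F [-0.1 -0.1 -0.3]
need tool mm [-1.7 11.3  0.9]
0.71 [293.1, 311.8, 309.8, 340.7]
```

View pics/scene1.png

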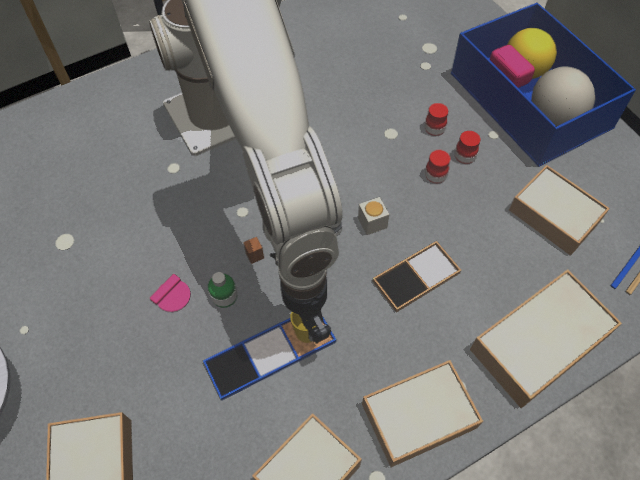

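```bash
python3 -m inch '0 0 0 -1 5 0 0.75;0 0 0 0 3 0 0.75;0 0 0 0 1 0 0.75;0 0 0 0 0 0 0.75'; python3 -m inch '0 0 0 0 1 0 0.75;0 0 0 0 0 0 0.75';  python3 -m inch '0 0 0 0 1 0 0.75;0 0 0 0 0 0 0.75'; python3 -m inch '0 0 0 0 1 0 0.75;0 0 0 0 0 0 0.75'
```

```text
clock: 8.75
eef_pos: [0.6017, -0.0762, 0.0348]
tool_rot: [-0.707, 0.0, 0.0, 0.707]
ft_force: [0.0, 0.2, 0.0]
grip_width: 0.0539
clock: 9.0
eef_pos: [0.6019, -0.0762, 0.034]
tool_rot: [-0.707, 0.0, -0.0, 0.707]
ft_force: [0.2, 0.3, 0.1]
grip_width: 0.0539
clock: 9.25
eef_pos: [0.602, -0.0763, 0.0331]
tool_rot: [0.707, -0.0, 0.0, -0.707]
ft_force: [-0.9, 0.0, -1.2]
grip_width: 0.0534
clock: 9.5
eef_pos: [0.602, -0.0763, 0.033]
tool_rot: [0.707, 0.0, 0.0, -0.707]
ft_force: [-1.2, 0.5, 6.0]
grip_width: 0.0532
```

```bash
python3 -m inch '0 0 0 0 0 0 0.3;0 0 0 0 0 0 0.2;0 0 0 0 0 0 0.1;0 0 0 0 0 0 0.1;0 0 0 0 -20 0 0.1;0 0 0 0 -45 0 0.1;0 0 0 0 -50 0 0.1;0 0 0 -40 -20 0 0;0 0 0 0 0 0 0'; python3 go.py .413 .352 .17;  python3 - <<'E'
from h import *
cam("wrist","w3")
E
```

```text
clock: 10.62
eef_pos: [0.561, -0.0764, 0.1695]
tool_rot: [0.707, 0.001, 0.001, -0.707]
ft_force: [0.8, 0.2, -0.4]
grip_width: 0.0856
t 10.625 pos [ 0.561  -0.0764  0.1695] th -0.04 tilt 0.15 w 0.0856 F [ 0.8  0.2 -0.4]
need tool mm [-148.3   -1.1  428.3]
```

View pics/w3.png

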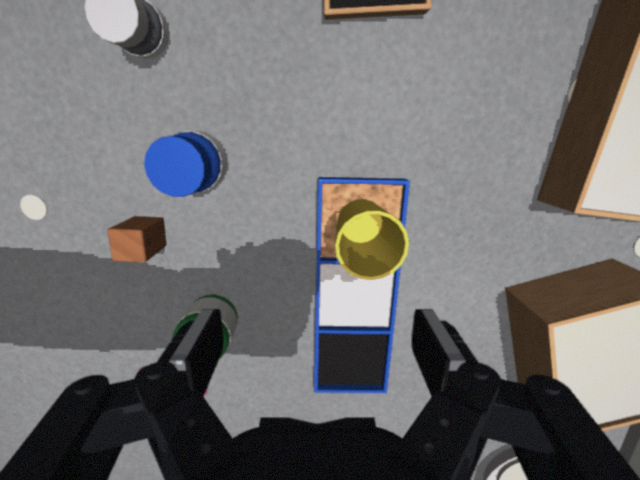

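The cup stands upright in the cork cell, rim at about (372,243). Next comes the red jar farthest to the right.

```bash
python3 -m inch '0 0 0 -15 0 40 0;0 0 0 -20 0 57 0;0 0 0 -20 0 57 0;0 0 0 -20 0 57 0;0 0 0 -20 0 57 0;0 0 0 -20 0 57 0;0 0 0 -20 0 57 0;0 0 0 -13 0 47 0;0 0 0 0 0 0 0;0 0 0 0 0 0 0'; python3 go.py .413 .352 .014;  python3 - <<'E'
from h import *
c=cam("wrist","w4")
for e in bot.cut_out("red_jar","wrist"): print(e["conf"],e["extent"],fit(c,"red_jar",e["region"]))
E
```

```text
clock: 11.92
eef_pos: [0.4138, 0.3527, 0.1659]
tool_rot: [0.708, -0.0, -0.001, -0.707]
ft_force: [0.9, -0.5, -0.3]
grip_width: 0.0851
t 11.925 pos [0.4138 0.3527 0.1659] th 0.03 tilt 0.12 w 0.0851 F [ 0.9 -0.5 -0.3]
need tool mm [ -0.6 151.9  -0.4]
0.83 [267.3, 82.6, 334.9, 151.9] [0.40217399 0.44293701]
0.76 [289.3, 195.8, 344.6, 269.5] [0.41350637 0.35525629]
0.58 [124.1, 102.3, 212.5, 170.3] [0.30156987 0.43059932]
```

View pics/w4.png

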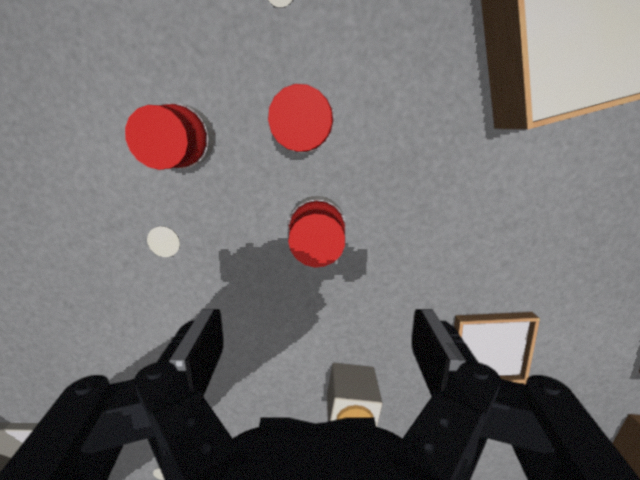

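The target red jar sits at about (317,235) between the jaws, and the two look-alikes at (300,118) and (165,137) are clear.

```bash
python3 -m inch '0 0 0 0 40 1 0;0 0 0 0 40 0 0;0 0 0 0 40 0 0;0 0 0 0 22 0 0;0 0 0 0 10 0 0;0 0 0 0 0 0 0.3;0 0 0 0 0 0 0.5;0 0 0 0 0 0 0.6;0 0 0 0 0 0 0.75;0 0 0 0 0 0 0.75;0 0 0 0 0 0 0.75' ; python3 go.py .413 .352 .014; python3 -m inch '0 0 0 0 -8 0 0.75;0 0 0 0 -25 0 0.75;0 0 0 0 -50 0 0.75;0 0 0 0 -55 0 0.75;0 0 0 0 0 0 0.75' ; python3 go.py .600 -.154 .15; python3 -c "
from h import *
cam('wrist','w5')"
```

```text
clock: 13.4
eef_pos: [0.4152, 0.3546, 0.0168]
tool_rot: [-0.706, -0.001, -0.001, 0.708]
ft_force: [-0.6, -1.4, 6.3]
grip_width: 0.0475
t 13.4 pos [0.4152 0.3546 0.0168] th -0.02 tilt 0.2 w 0.0475 F [-0.6 -1.4  6.3]
need tool mm [-2.2  2.8 -2.6]
clock: 14.02
eef_pos: [0.4166, 0.3562, 0.1585]
tool_rot: [-0.705, -0.003, -0.003, 0.71]
ft_force: [-0.0, 0.5, -2.2]
grip_width: 0.0473
t 14.025 pos [0.4166 0.3562 0.1585] th -0.0 tilt 0.61 w 0.0473 F [-0.   0.5 -2.2]
need tool mm [ 183.4    6.4 -510.2]
```

View pics/w5.png

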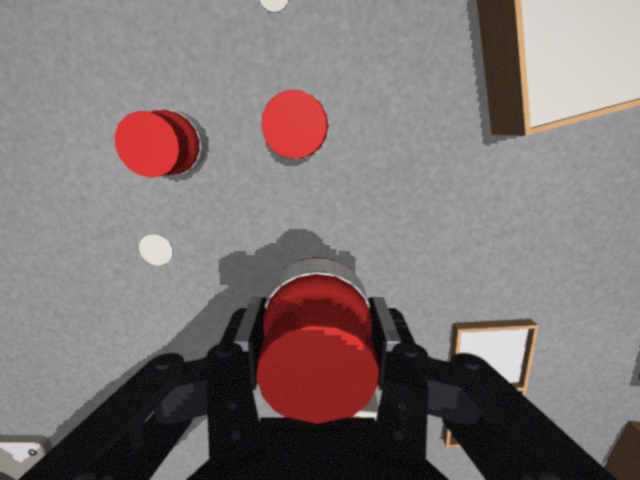

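```bash
python3 -m inch '0 0 0 15 0 -40 0.75;0 0 0 20 0 -57 0.75;0 0 0 20 0 -57 0.75;0 0 0 20 0 -57 0.75;0 0 0 20 0 -57 0.75;0 0 0 20 0 -57 0.75;0 0 0 20 0 -57 0.75;0 0 0 20 0 -57 0.75;0 0 0 20 0 -50 0.75;0 0 0 8 0 -21 0.75;0 0 0 0 0 0 0.75;0 0 0 0 0 0 0.75' ; python3 go.py .600 -.154 .034
```

```text
clock: 15.58
eef_pos: [0.5955, -0.1553, 0.1512]
tool_rot: [-0.707, 0.001, 0.001, 0.708]
ft_force: [-0.1, -0.0, -1.7]
grip_width: 0.0476
t 15.575 pos [ 0.5955 -0.1553  0.1512] th 0.01 tilt 0.24 w 0.0476 F [-0.1 -0.  -1.7]
need tool mm [  5.  117.2   1.1]
```

```bash
python3 -m inch '0 0 0 4 40 1 0.75;0 0 0 0 40 0 0.75;0 0 0 0 25 0 0.75;0 0 0 0 13 0 0.75;0 0 0 0 0 0 0.75;0 0 0 0 0 0 0.75' ; python3 go.py .600 -.154 .022
```

```text
clock: 16.32
eef_pos: [0.6019, -0.1551, 0.0365]
tool_rot: [0.707, 0.001, 0.001, -0.707]
ft_force: [0.6, -0.6, -1.3]
grip_width: 0.0475
t 16.325 pos [ 0.6019 -0.1551  0.0365] th 0.02 tilt 0.14 w 0.0475 F [ 0.6 -0.6 -1.3]
need tool mm [-1.9 14.5  1.1]
```

```bash
python3 -m inch '0 0 0 -1.5 7 1 0.75;0 0 0 0 3 0 0.75;0 0 0 0 2 0 0.75;0 0 0 0 0 0 0.75'; python3 -m inch '0 0 0 0 1 0 0.75;0 0 0 0 0 0 0.75';  python3 -m inch '0 0 0 0 1 0 0.75;0 0 0 0 0 0 0.75'
```

```text
clock: 16.82
eef_pos: [0.5992, -0.1543, 0.0229]
tool_rot: [-0.707, 0.0, 0.0, 0.707]
ft_force: [1.1, -0.1, -2.6]
grip_width: 0.0473
clock: 17.08
eef_pos: [0.5993, -0.1543, 0.022]
tool_rot: [-0.707, 0.0, -0.0, 0.707]
ft_force: [0.4, 0.4, -1.1]
grip_width: 0.0477
clock: 17.32
eef_pos: [0.5995, -0.1543, 0.0218]
tool_rot: [0.707, 0.0, 0.0, -0.707]
ft_force: [-2.8, 1.4, 4.6]
grip_width: 0.0475
```

```bash
python3 -m inch '0 0 0 0 0 0 0.3;0 0 0 0 0 0 0.2;0 0 0 0 0 0 0.1;0 0 0 0 0 0 0.1;0 0 0 0 -20 0 0.1;0 0 0 0 -45 0 0.1;0 0 0 0 -50 0 0;0 0 0 -30 -30 0 0;0 0 0 0 0 0 0'; python3 go.py .4493 .1639 .17;  python3 - <<'E'
from h import *
cam("wrist","w6")
E
```

```text
clock: 18.45
eef_pos: [0.57, -0.1548, 0.1696]
tool_rot: [0.708, 0.002, 0.002, -0.707]
ft_force: [-0.2, 0.1, -0.1]
grip_width: 0.0857
t 18.45 pos [ 0.57   -0.1548  0.1696] th -0.04 tilt 0.33 w 0.0857 F [-0.2  0.1 -0.1]
need tool mm [-120.9   -1.5  318.6]
```

View pics/w6.png

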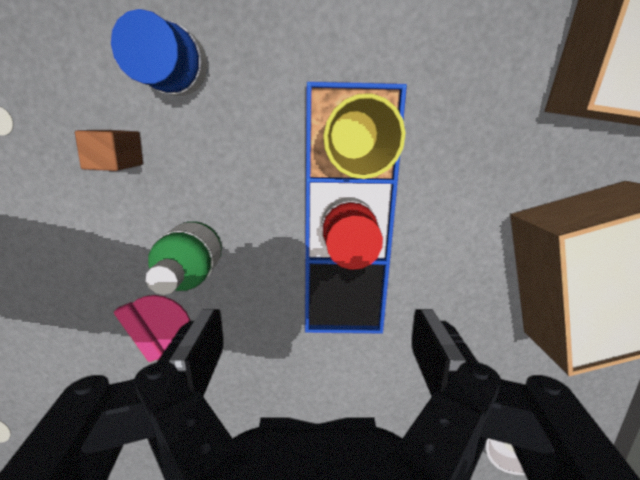

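Both stand upright, the cup at (365,136) and the red jar at (352,235). Now the block.

```bash
python3 -m inch '0 0 0 -18 0 45 0;0 0 0 -22 0 57 0;0 0 0 -22 0 57 0;0 0 0 -22 0 57 0;0 0 0 -22 0 57 0;0 0 0 -15 0 45.6 0;0 0 0 0 0 0 0;0 6 0 0 0 0 0;0 0 0 0 0 0 0'; python3 go.py .4493 .1639 .012;  python3 - <<'E'
from h import *
c=cam("wrist","w7")
for e in bot.cut_out("block","wrist")[:2]: print(e["conf"],e["extent"],fit(c,"block",e["region"]))
E
```

```text
clock: 19.62
eef_pos: [0.4485, 0.1637, 0.165]
tool_rot: [0.706, -0.037, 0.036, -0.706]
ft_force: [0.3, -0.1, -0.5]
grip_width: 0.0854
t 19.625 pos [0.4485 0.1637 0.165 ] th -5.99 tilt 0.11 w 0.0854 F [ 0.3 -0.1 -0.5]
need tool mm [  1.  153.    0.4]
0.91 [288.9, 194.2, 354.4, 270.4] [0.45132867 0.16424918]
```

View pics/w7.png

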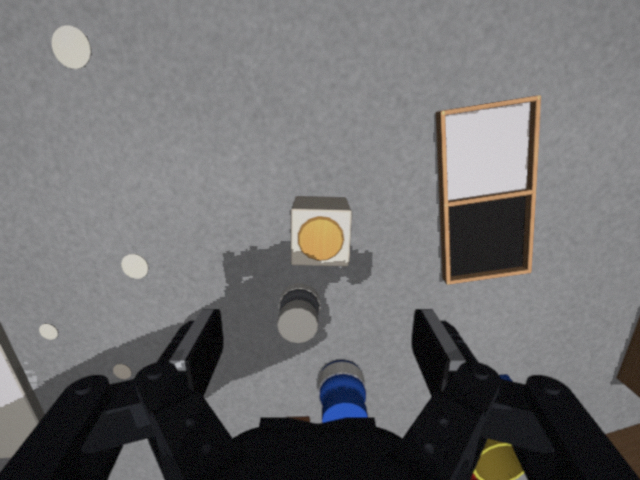

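The block at (321,236) is square to the jaws, and the grey jar at (299,315) is clear of the fingers.

```bash
python3 -m inch '0 0 0 1.5 40 0 0;0 0 0 0 40 0 0;0 0 0 0 40 0 0;0 0 0 0 23 0 0;0 0 0 0 10 0 0;0 0 0 0 0 0 0.3;0 0 0 0 0 0 0.5;0 0 0 0 0 0 0.6;0 0 0 0 0 0 0.75;0 0 0 0 0 0 0.75;0 0 0 0 0 0 0.75' ; python3 go.py .45 .164 .012; python3 -m inch '0 0 0 0 -8 0 0.75;0 0 0 0 -25 0 0.75;0 0 0 0 -50 0 0.75;0 0 0 0 -60 0 0.75;0 -4.6 0 0 0 0 0.75;0 0 0 0 0 0 0.75' ; python3 go.py .598 -.232 .15; python3 -c "
from h import *
cam('wrist','w8')"
```

```text
clock: 21.1
eef_pos: [0.4513, 0.1647, 0.0144]
tool_rot: [-0.706, 0.036, -0.038, 0.706]
ft_force: [1.2, -1.9, 6.1]
grip_width: 0.0476
t 21.1 pos [0.4513 0.1647 0.0144] th -6.01 tilt 0.18 w 0.0476 F [ 1.2 -1.9  6.1]
need tool mm [-1.2  2.4 -0.8]
clock: 21.85
eef_pos: [0.4496, 0.1642, 0.1566]
tool_rot: [-0.707, 0.009, -0.009, 0.707]
ft_force: [0.1, -0.6, -1.7]
grip_width: 0.0474
t 21.85 pos [0.4496 0.1642 0.1566] th -1.46 tilt 0.02 w 0.0474 F [ 0.1 -0.6 -1.7]
need tool mm [ 158.4    6.6 -392.3]
```

View pics/w8.png

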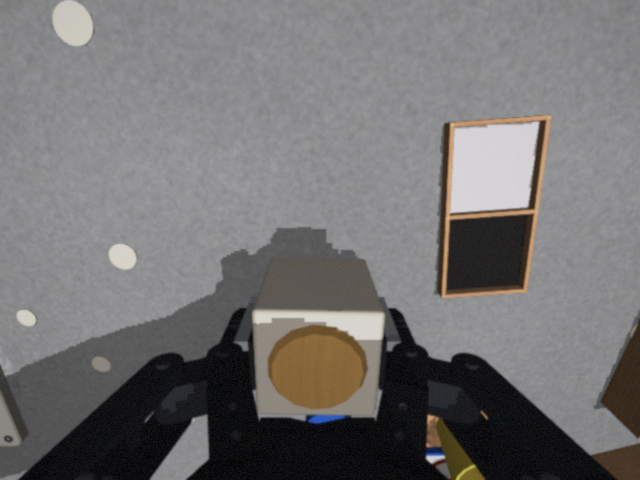

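```bash
python3 -m inch '0 0 0 16 0 -40 0.75;0 0 0 22 0 -55 0.75;0 0 0 22 0 -55 0.75;0 0 0 22 0 -55 0.75;0 0 0 22 0 -55 0.75;0 0 0 22 0 -55 0.75;0 0 0 22 0 -50 0.75;0 0 0 10.4 0 -27 0.75;0 0 0 0 0 0 0.75;0 0 0 0 0 0 0.75' ; python3 go.py .598 -.232 .034
```

```text
clock: 23.15
eef_pos: [0.5975, -0.2307, 0.1544]
tool_rot: [-0.706, 0.01, -0.008, 0.708]
ft_force: [-0.9, 1.2, -1.4]
grip_width: 0.0474
t 23.15 pos [ 0.5975 -0.2307  0.1544] th -1.44 tilt 0.22 w 0.0474 F [-0.9  1.2 -1.4]
need tool mm [  1.  120.4  -1.5]
```

```bash
python3 -m inch '0 0 0 1 40 -1 0.75;0 0 0 0 40 0 0.75;0 0 0 0 25 0 0.75;0 0 0 0 15 0 0.75;0 0 0 0 5 0 0.75;0 0 0 0 0 0 0.75;0 0 0 0 0 0 0.75' ; python3 go.py .598 -.232 .0194
```

```text
clock: 24.02
eef_pos: [0.6005, -0.2329, 0.0325]
tool_rot: [0.707, -0.008, 0.01, -0.707]
ft_force: [0.4, -0.4, -1.4]
grip_width: 0.0474
t 24.025 pos [ 0.6005 -0.2329  0.0325] th -1.41 tilt 0.14 w 0.0474 F [ 0.4 -0.4 -1.4]
need tool mm [-2.6 13.1  0.8]
```

```bash
python3 -m inch '0 0 0 -2 6 1 0.75;0 0 0 0 3 0 0.75;0 0 0 0 1 0 0.75;0 0 0 0 0 0 0.75'; python3 -m inch '0 0 0 0 1 0 0.75;0 0 0 0 0 0 0.75';  python3 -m inch '0 0 0 0 1 0 0.75;0 0 0 0 0 0 0.75'
```

```text
clock: 24.52
eef_pos: [0.5975, -0.2315, 0.0209]
tool_rot: [-0.707, 0.009, -0.009, 0.707]
ft_force: [0.5, -0.4, -1.6]
grip_width: 0.0473
clock: 24.78
eef_pos: [0.5976, -0.2315, 0.02]
tool_rot: [-0.707, 0.009, -0.009, 0.707]
ft_force: [0.7, 0.4, -0.9]
grip_width: 0.0476
clock: 25.02
eef_pos: [0.5978, -0.2316, 0.0195]
tool_rot: [0.707, -0.009, 0.009, -0.707]
ft_force: [-0.6, 0.6, 1.1]
grip_width: 0.0474
```

```bash
python3 -m inch '0 0 0 0 0.5 0 0.75;0 0 0 0 0 0 0.3;0 0 0 0 0 0 0.2;0 0 0 0 0 0 0.1;0 0 0 0 0 0 0.1;0 0 0 0 -20 0 0.1;0 0 0 0 -45 0 0.1;0 0 0 0 -50 0 0;0 1 0 -30 -30 0 0;0 -2.4 0 0 0 0 0;0 0 0 0 0 0 0'; python3 go.py .455 -.020 .17;  python3 - <<'E'
from h import *
cam("wrist","w9")
E
```

```text
clock: 26.4
eef_pos: [0.5677, -0.2309, 0.1643]
tool_rot: [0.707, 0.0, 0.001, -0.707]
ft_force: [-0.5, 1.0, 0.3]
grip_width: 0.0856
t 26.4 pos [ 0.5677 -0.2309  0.1643] th -0.05 tilt 0.07 w 0.0856 F [-0.5  1.   0.3]
need tool mm [-112.8   -6.   210.8]
```

View pics/w9.png

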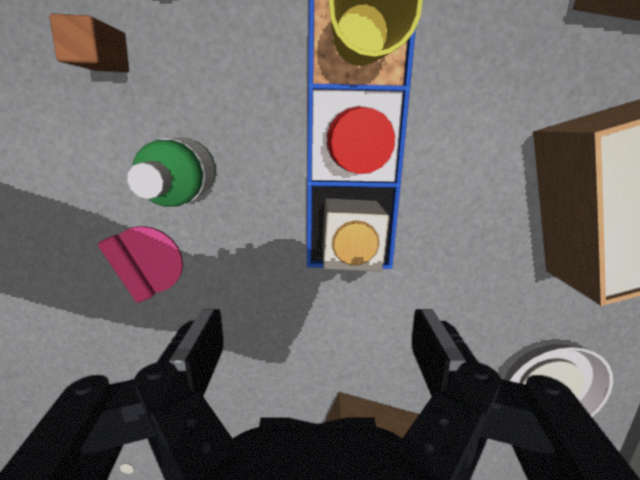

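All three stand in the blue tray. Now the blue jar.

```bash
python3 -m inch '0 0 0 -22 0 40 0;0 0 0 -29 0 55 0;0 0 0 -29 0 55 0;0 0 0 -22 0 40 0;0 0 0 -10.8 0 20.8 0;0 0 0 0 0 0 0;0 0 0 0 0 0 0'; python3 go.py .455 -.020 .012;  python3 - <<'E'
from h import *
c=cam("wrist","w10")
for e in bot.cut_out("blue_jar","wrist")[:2]: print(e["conf"],e["extent"],fit(c,"blue_jar",e["region"]))
E
```

```text
clock: 27.32
eef_pos: [0.4554, -0.0203, 0.1633]
tool_rot: [0.707, -0.0, 0.0, -0.707]
ft_force: [0.3, -0.2, 0.2]
grip_width: 0.0855
t 27.325 pos [ 0.4554 -0.0203  0.1633] th -0.03 tilt 0.02 w 0.0855 F [ 0.3 -0.2  0.2]
need tool mm [ -0.4 151.3   0.4]
0.95 [290.2, 197.9, 345.0, 267.7] [ 0.45605531 -0.01706356]
```

View pics/w10.png

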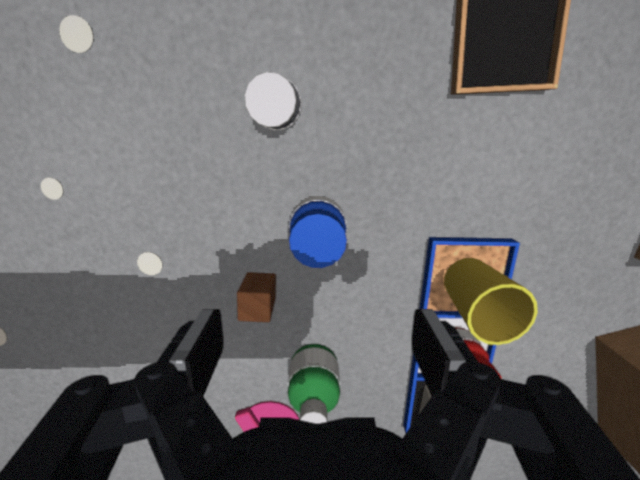

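The blue jar at (318,233) is centred, with the post at (256,297) and the grey jar at (271,100) both clear.

```bash
python3 -m inch '0 0 0 0 40 1 0;0 0 0 0 40 0 0;0 0 0 0 40 0 0;0 0 0 0 20 0 0;0 0 0 0 9 0 0;0 0 0 0 0 0 0.3;0 0 0 0 0 0 0.5;0 0 0 0 0 0 0.6;0 0 0 0 0 0 0.75;0 0 0 0 0 0 0.75;0 0 0 0 0 0 0.75' ; python3 go.py .455 -.02 .012; python3 -m inch '0 0 0 0 -8 0 0.75;0 0 0 0 -25 0 0.75;0 0 0 0 -50 0 0.75;0 0 0 0 -50 0 0.75;0 0 0 0 0 0 0.75' ; python3 go.py .6017 .211 .14; python3 -c "
from h import *
cam('wrist','w11')"
```

```text
clock: 28.8
eef_pos: [0.456, -0.0192, 0.0161]
tool_rot: [0.707, 0.001, 0.001, -0.707]
ft_force: [-0.6, -1.1, 6.7]
grip_width: 0.0478
t 28.8 pos [ 0.456  -0.0192  0.0161] th -0.02 tilt 0.17 w 0.0478 F [-0.6 -1.1  6.7]
need tool mm [-1.   4.1 -0.8]
clock: 29.42
eef_pos: [0.4582, -0.019, 0.1521]
tool_rot: [0.707, 0.003, 0.004, -0.707]
ft_force: [-0.5, 0.4, -2.8]
grip_width: 0.0476
t 29.425 pos [ 0.4582 -0.019   0.1521] th -0.01 tilt 0.56 w 0.0476 F [-0.5  0.4 -2.8]
need tool mm [143.3  13.4 230. ]
```

View pics/w11.png

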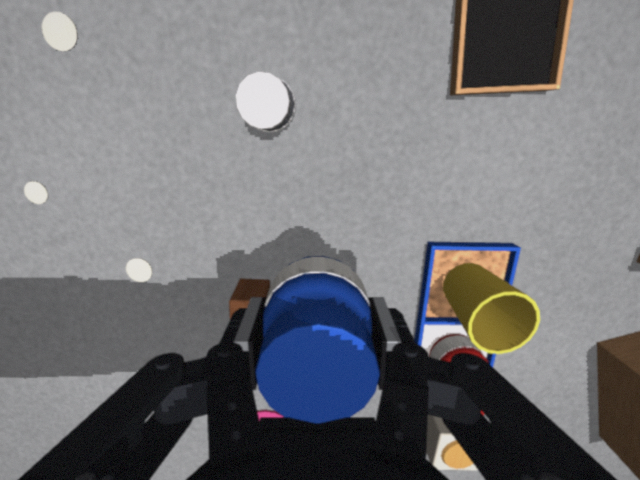

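Contact expected at TCP z ≈ 0.021.

```bash
python3 -m inch '0 0 0 25 0 40 0.75;0 0 0 32 0 52 0.75;0 0 0 32 0 52 0.75;0 0 0 32 0 52 0.75;0 0 0 22 0 34 0.75;0 0 0 0 0 0 0.75;0 0 0 0 0 0 0.75' ; python3 go.py .6017 .211 .034
```

```text
clock: 30.35
eef_pos: [0.5963, 0.2102, 0.1452]
tool_rot: [0.708, -0.002, -0.002, -0.706]
ft_force: [0.2, -0.3, -2.1]
grip_width: 0.0474
t 30.35 pos [0.5963 0.2102 0.1452] th -0.0 tilt 0.28 w 0.0474 F [ 0.2 -0.3 -2.1]
need tool mm [  5.9 111.2   1. ]
```

```bash
python3 -m inch '0 0 0 4 40 1 0.75;0 0 0 0 40 0 0.75;0 0 0 0 20 0 0.75;0 0 0 0 10 0 0.75;0 0 0 0 0 0 0.75;0 0 0 0 0 0 0.75' ; python3 go.py .6017 .211 .021
```

```text
clock: 31.1
eef_pos: [0.6028, 0.2119, 0.039]
tool_rot: [-0.707, -0.001, -0.001, 0.707]
ft_force: [0.2, 0.6, -2.1]
grip_width: 0.047
t 31.1 pos [0.6028 0.2119 0.039 ] th -0.04 tilt 0.13 w 0.047 F [ 0.2  0.6 -2.1]
need tool mm [-1.2 18.  -0.9]
```

```bash
python3 -m inch '0 0 0 -1 8 -1 0.75;0 0 0 0 5 0 0.75;0 0 0 0 2 0 0.75;0 0 0 0 0 0 0.75'; python3 -m inch '0 0 0 0 1 0 0.75;0 0 0 0 0 0 0.75';  python3 -m inch '0 0 0 0 1 0 0.75;0 0 0 0 0 0 0.75'
```

```text
clock: 31.6
eef_pos: [0.6007, 0.211, 0.0222]
tool_rot: [0.707, -0.0, -0.0, -0.707]
ft_force: [-0.1, 0.8, -1.9]
grip_width: 0.0474
clock: 31.85
eef_pos: [0.601, 0.211, 0.0216]
tool_rot: [-0.707, 0.0, -0.0, 0.707]
ft_force: [0.9, -0.1, -2.8]
grip_width: 0.0475
clock: 32.1
eef_pos: [0.6011, 0.2111, 0.0212]
tool_rot: [-0.707, -0.0, -0.0, 0.707]
ft_force: [-1.1, -0.3, 2.4]
grip_width: 0.0474
```

```bash
python3 -m inch '0 0 0 0 0.3 0 0.75;0 0 0 0 0 0 0.3;0 0 0 0 0 0 0.2;0 0 0 0 0 0 0.1;0 0 0 0 0 0 0.1;0 0 0 0 -20 0 0.1;0 0 0 0 -45 0 0.1;0 0 0 0 -50 0 0;0 0 0 -30 -40 0 0;0 0 0 0 0 0 0'; python3 go.py .4512 -.1805 .19;  python3 - <<'E'
from h import *
cam("wrist","w12")
E
```

```text
clock: 33.35
eef_pos: [0.5719, 0.2119, 0.1801]
tool_rot: [-0.706, -0.003, -0.002, 0.708]
ft_force: [-0.4, -0.7, -0.1]
grip_width: 0.0851
t 33.35 pos [0.5719 0.2119 0.1801] th 0.03 tilt 0.45 w 0.0851 F [-0.4 -0.7 -0.1]
need tool mm [-120.9  -11.9 -392.3]
```

View pics/w12.png

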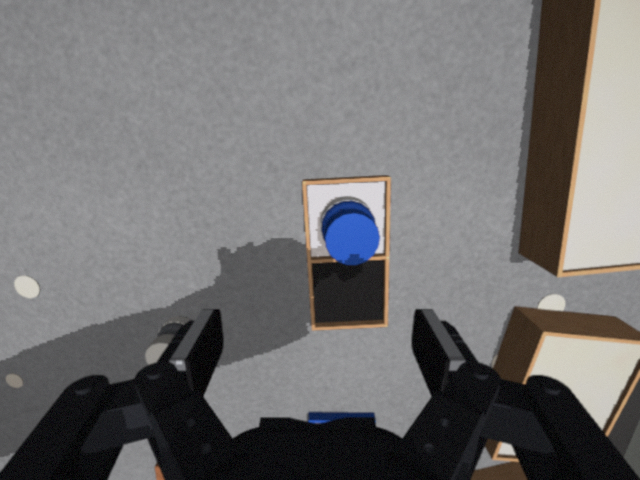

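The blue jar stands in the white cell at (350,230). Now the bottle.

```bash
python3 -m inch '0 0 0 -14 -5 -42 0;0 0 0 -17 0 -56 0;0 0 0 -17 0 -56 0;0 0 0 -17 0 -56 0;0 0 0 -17 0 -56 0;0 0 0 -17 0 -56 0;0 0 0 -15 0 -46 0;0 0 0 -6.9 0 -24.3 0;0 0 0 0 0 0 0;0 0 0 0 0 0 0'; python3 go.py .4512 -.1805 .012;  python3 - <<'E'
from h import *
c=cam("wrist","w13")
for e in bot.cut_out("bottle","wrist")[:2]: print(e["conf"],e["extent"],fit(c,"bottle",e["region"]))
E
```

```text
clock: 34.65
eef_pos: [0.4497, -0.1808, 0.1792]
tool_rot: [-0.707, 0.001, 0.001, 0.707]
ft_force: [-0.3, -0.6, -0.7]
grip_width: 0.0852
t 34.65 pos [ 0.4497 -0.1808  0.1792] th -0.01 tilt 0.12 w 0.0852 F [-0.3 -0.6 -0.7]
need tool mm [1.800e+00 1.672e+02 1.000e-01]
0.62 [289.5, 190.7, 349.8, 256.4] [ 0.4518201  -0.17939221]
```

View pics/w13.png

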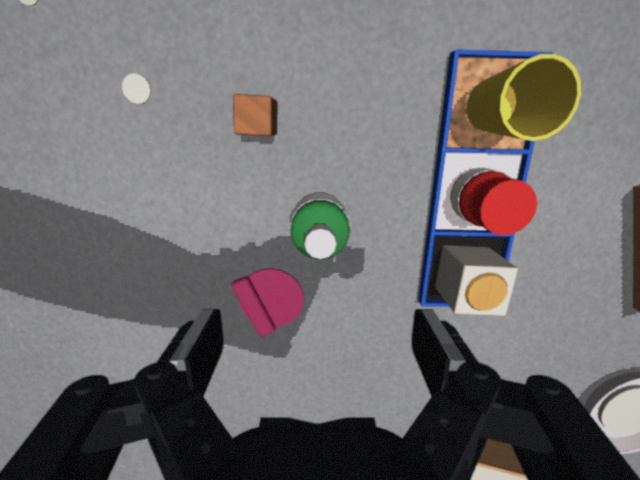

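The bottle at (320,230) is centred, and the pink object at (270,300) is clear of the finger line.

```bash
python3 -m inch '0 0 0 2 40 1 0;0 0 0 0 40 0 0;0 0 0 0 40 0 0;0 0 0 0 25 0 0;0 0 0 0 12 0 0;0 0 0 0 0 0 0;0 0 0 0 0 0 0'; python3 go.py .4515 -.18 .013
```

```text
clock: 35.62
eef_pos: [0.4531, -0.1804, 0.0243]
tool_rot: [0.707, 0.001, 0.001, -0.707]
ft_force: [-0.1, 0.3, -0.1]
grip_width: 0.0856
t 35.625 pos [ 0.4531 -0.1804  0.0243] th 0.01 tilt 0.12 w 0.0856 F [-0.1  0.3 -0.1]
need tool mm [-1.6 11.3  0.4]
```

```bash
python3 -m inch '0 0 0 -1 7 0 0;0 0 0 0 3 0 0;0 0 0 0 1.5 0 0;0 0 0 0 0 0 0'; python3 -m inch '0 0 0 0 0 0 0.3;0 0 0 0 0 0 0.5;0 0 0 0 0 0 0.6;0 0 0 0 0 0 0.75;0 0 0 0 0 0 0.75;0 0 0 0 0 0 0.75' ; python3 go.py .455 -.02 .012; python3 -m inch '0 0 0 0 -8 0 0.75;0 0 0 0 -25 0 0.75;0 0 0 0 -50 0 0.75;0 0 0 0 -50 0 0.75;0 0 0 0 0 0 0.75' ; python3 go.py .6053 .133 .15; python3 -c "
from h import *
cam('wrist','w14')"
```

```text
clock: 36.12
eef_pos: [0.4508, -0.1803, 0.0117]
tool_rot: [-0.707, 0.0, -0.0, 0.707]
ft_force: [0.6, 0.0, 0.0]
grip_width: 0.0853
clock: 36.88
eef_pos: [0.4512, -0.1804, 0.0123]
tool_rot: [0.707, 0.0, 0.0, -0.707]
ft_force: [-0.6, 0.6, 6.3]
grip_width: 0.0508
t 36.875 pos [ 0.4512 -0.1804  0.0123] th -0.01 tilt 0.05 w 0.0508 F [-0.6  0.6  6.3]
need tool mm [  3.7   0.3 160.4]
clock: 37.5
eef_pos: [0.4539, -0.1815, 0.1491]
tool_rot: [0.708, 0.003, 0.003, -0.706]
ft_force: [0.2, 0.3, -2.6]
grip_width: 0.0507
t 37.5 pos [ 0.4539 -0.1815  0.1491] th -0.01 tilt 0.53 w 0.0507 F [ 0.2  0.3 -2.6]
need tool mm [151.3  -0.7 314.5]
```

View pics/w14.png

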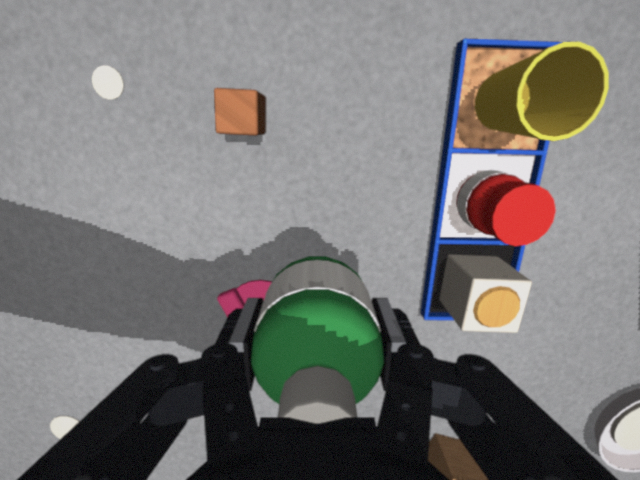

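```bash
python3 -m inch '0 0 0 18 0 40 0.75;0 0 0 26 0 54 0.75;0 0 0 26 0 54 0.75;0 0 0 26 0 54 0.75;0 0 0 26 0 54 0.75;0 0 0 23 0 45 0.75;0 0 0 6.3 0 13.5 0.75;0 0 0 0 0 0 0.75;0 0 0 0 0 0 0.75' ; python3 go.py .6053 .133 .03
```

```text
clock: 38.67
eef_pos: [0.6012, 0.1327, 0.1438]
tool_rot: [0.707, -0.001, -0.0, -0.707]
ft_force: [0.6, -0.1, -1.1]
grip_width: 0.0508
t 38.675 pos [0.6012 0.1327 0.1438] th -0.1 tilt 0.16 w 0.0508 F [ 0.6 -0.1 -1.1]
need tool mm [  4.4 113.8   0.5]
```

```bash
python3 -m inch '0 0 0 3 40 0 0.75;0 0 0 0 40 0 0.75;0 0 0 0 20 0 0.75;0 0 0 0 10 0 0.75;0 0 0 0 0 0 0.75;0 0 0 0 0 0 0.75' ; python3 go.py .6053 .133 .0173
```

```text
clock: 39.42
eef_pos: [0.6063, 0.1339, 0.0362]
tool_rot: [-0.707, -0.001, -0.001, 0.707]
ft_force: [-0.2, 0.2, -2.3]
grip_width: 0.0505
t 39.425 pos [0.6063 0.1339 0.0362] th -0.05 tilt 0.14 w 0.0505 F [-0.2  0.2 -2.3]
need tool mm [-1.  18.9 -1. ]
```

```bash
python3 -m inch '0 0 0 -1 8 -1 0.75;0 0 0 0 6 0 0.75;0 0 0 0 2 0 0.75;0 0 0 0 0 0 0.75'; python3 -m inch '0 0 0 0 1 0 0.75;0 0 0 0 0 0 0.75';  python3 -m inch '0 0 0 0 1 0 0.75;0 0 0 0 0 0 0.75'
```

```text
clock: 39.92
eef_pos: [0.6041, 0.1332, 0.0184]
tool_rot: [0.707, -0.0, -0.0, -0.707]
ft_force: [-0.4, -0.3, -2.4]
grip_width: 0.0508
clock: 40.17
eef_pos: [0.6044, 0.1332, 0.0178]
tool_rot: [0.707, -0.0, 0.0, -0.707]
ft_force: [0.1, -0.8, -2.3]
grip_width: 0.0509
clock: 40.42
eef_pos: [0.6046, 0.1333, 0.0174]
tool_rot: [-0.707, -0.0, -0.0, 0.707]
ft_force: [-1.8, -0.4, 1.6]
grip_width: 0.0506
```

```bash
python3 -m inch '0 0 0 0 0.3 0 0.75;0 0 0 0 0 0 0.3;0 0 0 0 0 0 0.2;0 0 0 0 0 0 0.1;0 0 0 0 0 0 0.1;0 0 0 0 -20 0 0.1;0 0 0 0 -45 0 0.1;0 0 0 0 -60 0 0;0 0 0 -10 -50 0 0;0 0 0 -60 0 0 0;0 0 0 -60 0 0 0;0 0 0 -60 0 0 0'; python3 -m inch '0 0 0 -50 0 40 0;0 0 0 -30 0 50 0;0 0 0 0 0 50 0;0 0 0 0 0 50 0;0 0 0 0 0 0 0'; python3 - <<'E'
from h import *
for n in ("top","scene"):
    c=cam(n,n+"9")
    for k,z in zip(list(M),[.005]*5+[0,0]):
        m=M[k]+[0,0,z]
        for d in bot.cut_out(k,n)[:4]:
            if d["conf"]<.4: continue
            M2=M[k]; M[k]=m; r=fit(c,k,d["region"]); M[k]=M2
            print(n,k,round(d["conf"],2),np.round(d["extent"]),r.round(4))
o=bot.get_obs(); print(o["clock"],o["eef_pos"],o["ft_force"])
a=cv2.imread("pics/top9.png")[150:300,210:470]; b=cv2.imread("pics/scene9.png")[170:420,180:480]
cv2.imwrite("pics/f1.png",cv2.resize(a,None,fx=3,fy=3,interpolation=2)); cv2.imwrite("pics/f2.png",cv2.resize(b,None,fx=2.3,fy=2.3,interpolation=2))
E
```

```text
clock: 41.92
eef_pos: [0.4126, 0.1332, 0.1916]
tool_rot: [-0.707, -0.0, -0.0, 0.707]
ft_force: [0.2, -0.1, 0.7]
grip_width: 0.0855
clock: 42.55
eef_pos: [0.3354, 0.3253, 0.1914]
tool_rot: [-0.707, -0.002, 0.001, 0.708]
ft_force: [-0.3, -0.5, 0.4]
grip_width: 0.0854
top cup 0.56 [354. 168. 378. 199.] [ 0.6031 -0.078 ]
top red_jar 0.61 [387. 175. 408. 200.] [ 0.5978 -0.1547]
top blue_jar 0.95 [228. 171. 254. 197.] [0.5996 0.2099]
top bottle 0.61 [264. 173. 287. 198.] [0.6047 0.1333]
top block 0.56 [416. 179. 443. 203.] [ 0.5967 -0.2314]
top spare_jar 0.84 [287. 254. 305. 270.] [0.4194 0.082 ]
scene cup 0.66 [294. 306. 324. 342.] [ 0.5999 -0.0764]
scene red_jar 0.87 [251. 328. 282. 365.] [ 0.5995 -0.1568]
scene red_jar 0.85 [424. 101. 448. 136.] [0.3016 0.4266]
scene red_jar 0.61 [454. 132. 480. 164.] [0.4044 0.4384]
scene blue_jar 0.71 [421. 240. 446. 278.] [0.6004 0.2106]
scene bottle 0.7 [388. 263. 414. 294.] [0.6024 0.134 ]
scene block 0.75 [211. 344. 248. 385.] [ 0.5974 -0.2328]
scene spare_jar 0.63 [325. 208. 341. 236.] [0.4198 0.0827]
scene wood_post 0.93 [241. 237. 264. 262.] [ 0.3956 -0.0878]
43.35 [0.33558139 0.32223648 0.19150825] [-0.87253376  0.62393228  0.79768617]
```

View pics/f1.png

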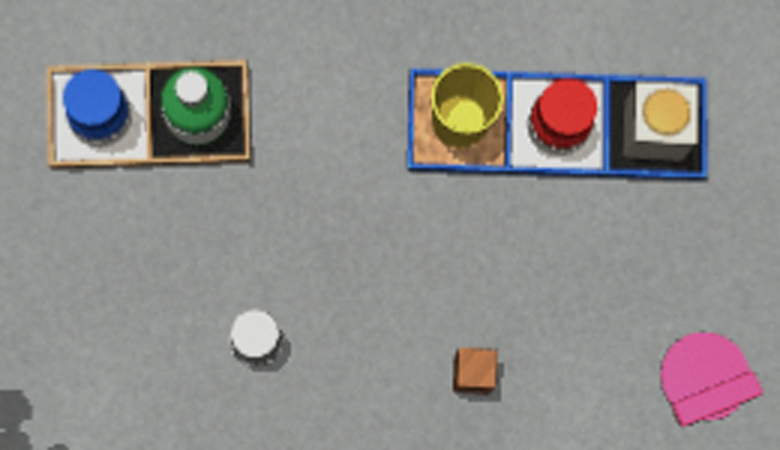

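View pics/f2.png

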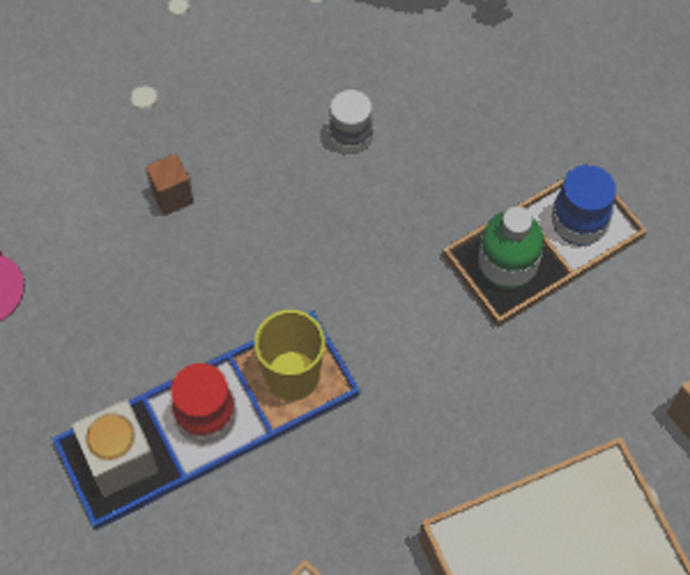

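Both pictures show all five things upright in their cells: cup on cork, red jar on white and block on black, then blue jar on white and bottle on black. The grey jar and the post have not moved, so I am handing in.

```bash
python3 -c "
from h import *
print(bot.job_done())"
```

```text
the job is handed in; nothing more can be done
None
```

Both kits are made up and the job is handed in, about 43 s into the 128 s allowed. I placed the things in the order you gave:

- **Blue tray:** the yellow cup stands in the cork cell, the red jar in the white cell and the plaster block in the black cell. The red jar is the one that was farthest to the robot's right.
- **Cardboard tray:** the blue jar stands in the white cell and the green bottle in the black cell.

I lowered each thing in 1 mm steps until the wrist force showed contact, about 6 N at most, and then released it.

**Last checks:**
- The top and scene pictures showed all five things upright, each within about 3 mm of its cell centre.
- The grey jar and the wooden post measured within 2 mm of where they started, which is about the accuracy of the measurement. The top camera's final search did not report the post, but it is visible in that picture and the scene camera found it.
- The gripper was open and clear of everything.

No check failed. The scene camera's first fit of the cardboard tray's angle was poor (0° against about 3° from the top camera). I used 2.6°, which matched the tray outline drawn over the top picture.

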